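Unlock the coffee hob with a two-key hold and switch it on

ROBOT

A 7-joint arm with a two-finger parallel gripper is mounted at the origin on the work surface. World frame = base frame: x ahead of the robot, y to its left, z up, the work surface at z = 0. Lengths are in m, angles in rad, forces in N, time in s.
With the tool pointing down it reaches from about 0.425 to 0.925 m from the base axis. Payload 6.8 kg.
Tool frame: the origin (TCP) lies at the very end of the fingers, on their centre line; the grasp point (between the pads) lies 19 mm behind it; z points along the fingers, y is the line along which they close (so a half turn about z gives the same grasp; the last joint's range is limited). The gripper opens to 88 mm and grips with 3 to 60 N. Pads are 20 mm wide; open, the fingers measure 115 mm over their backs; the gripper's body (75 mm by 178 mm) begins 61 mm behind the grasp point.
Start: joints at [1.025, 0.477, 0.022, 1.555, -0.011, 1.109, -0.083], TCP at [0.286, -0.611, 0.223] pointing down, gripper open.
Joint ranges: [-2.96, 2.96], [-0.34, 2.1], [-1.41, 1.46], [0.24, 2.44], [-1.37, 4.51], [0.17, 1.92], [-2.96, 2.96]. Speed limits (rad/s): [2.39, 2.39, 3.14, 3.14, 3.14, 3.14, 3.14].

INTERFACE

Orientations are given as [roll, pitch, yaw] about the fixed x, y, z axes, in that order (R = Rz(yaw) Ry(pitch) Rx(roll)).
In Python, from bench import bot, imaging gives the robot as it stands.
- The arm moves only by the tool play_rows, never from a script. Its argument "motion" is text: rows parted by semicolons, each of 6 numbers parted by spaces: the shift along the tool's x, y, z in units of 60 mm (1.0 is 60 mm), then the turn, a rotation vector about the tool's x, y, z in units of 10 degrees (1.0 is 10 degrees). A call has 1 to 12 rows; each row shifts and turns the commanded pose from where the row before left it, along the tool's axes as they then stand; what a row does not reach is not made up. A row lasts 1/8 s, in which the tool goes at most 62.5 mm and 10.7 degrees, less where a joint would pass 70% of its speed; a pose out of reach is approached as far as the arm can. A call is refused whole if a number of a shift passes 1 or a number of a turn 1, either way. A call with a gripper value outside its range is refused whole. "claw" is the opening in per cent of the stroke, from 0 (shut) to 100 (fully open), set as the call begins (left out, the last holds). The fingers move at their own pace and stop on an object; the grip force is fixed at half the most. Time passes only in rows, so rows that do not move let the fingers close. It gives the time, the measured TCP pose, the force, the opening and the grip force at its end, in the units of the state.
- bot.state(): the state, without advancing time (a new reading comes with each control period).
- imaging.grab_frame(name): name is "scene" or "top" or "wrist"; returns a dict with "image" (420x560x3 uint8, red, green, blue), "depth" (420x560 float32, m along the optical axis (not along the pixel's ray), 0 where there is no reading), "K" (3x3 intrinsics, pixels), "k1" (the pictures are not rectified: a ray, as slopes to the right and down, at radius r is drawn at 1 + k1 r^2 times it, then the intrinsics apply), "cam_to_world" (4x4, takes a point from camera to world coordinates). Camera axes: x right, y up, looking along -z (the intrinsics and any distortion apply to the point x, -y, -z); pixel columns grow to the right and rows downward; lengths in m; the calibration is good to about 2 mm. A picture is of the moment at which its call begins.
- bot.hand_in(): hands the job in; it is judged then, once.
The state is a dict: "t": time; "qpos": joint angles; "joint_vel": joint speeds; "joint_torque": joint torques, N m; "position": TCP position; "tool_rot": TCP orientation; "wrist_force": force on the tool from outside, world axes, zero at the start; "torque": the same for the moment, N m; "gripper_width": finger opening in m; "grip_force": force on a finger pad.
Only numpy, scipy, OpenCV 4.12 (cv2) and the standard library are available. Lean on these libraries where they do the work, as an engineer would, in place of code of your own. Each camera call takes 0.05 s, during which the arm holds its last target. There are 200 camera calls.

TASK

The counter-top hob under the black coffee pot is key-locked. Unlock it: press its white minus and plus keys fully down together, one fingertip on each, and hold them both down for at least three seconds, then let both go; after that switch the hob on by pressing its red on/off key fully down with a fingertip and letting it go. Do not press the two dark keys, and leave the coffee pot, the jug and the cups standing where they are; nothing is to be picked up.

Things in the scene. Friction and masses are not known exactly. Their poses are not given: they have to be found in the camera images.
- hob: fixed counter-top induction hob: steel case 360 mm deep (x) x 300 wide (y) x 65 high, black glass top, flat light-grey control strip 80 mm deep along its front (-x, towards the robot), level with the glass. Origin: centre of its underside, on the table; x to its back, y to its left seen from the robot, z up; turned up to 25 degrees either way. Five keys stand in one row along y at x = -0.152.
- chord_mid (a point): point fixed to the hob half-way between the tops of the minus and plus keys (when up), 72 mm above the table, over the dark timer key; axes as the hob's. Keys along the row from here, in m of hob y: function (dark grey) +0.085, minus (white) +0.030, timer (dark grey) 0, plus (white) -0.030, on/off (red) -0.085.
- key_minus_top (a point): centre of the top face of the white minus key (a black bar on it), 60 mm to the left (hob +y) of the plus key. Round push key, 20 mm across, 7 mm proud of the control strip when up (top 72 mm above the table), 3 mm proud when fully down; it moves straight down. Axes as the hob's.
- key_plus_top (a point): centre of the top face of the white plus key (a black cross on it). Round push key, 20 mm across, 7 mm proud of the control strip when up (top 72 mm above the table), 3 mm proud when fully down; it moves straight down. Axes as the hob's.
- key_power_top (a point): centre of the top face of the red on/off key (a white ring on it), at the right-hand end of the row, 55 mm to the right (hob -y) of the plus key. Round push key, 20 mm across, 7 mm proud of the control strip when up (top 72 mm above the table), 3 mm proud when fully down; it moves straight down. Axes as the hob's.
- key_minus (a joint): white minus key. Its value is how far it is pressed: 0 = up, 0.004 m = fully down. A return spring: about 1 N starts it moving, 3.5 N presses it fully down; it springs back up when let go.
- key_plus (a joint): white plus key. Its value is how far it is pressed: 0 = up, 0.004 m = fully down. A return spring: about 1 N starts it moving, 3.5 N presses it fully down; it springs back up when let go.
- key_power (a joint): red on/off key. Its value is how far it is pressed: 0 = up, 0.004 m = fully down. A return spring: about 1 N starts it moving, 3.5 N presses it fully down; it springs back up when let go.
- key_timer (a joint): dark grey timer key, same size, exactly half-way between the minus and plus keys; not to be pressed. Its value is how far it is pressed: 0 = up, 0.004 m = fully down. A return spring: about 1 N starts it moving, 3.5 N presses it fully down; it springs back up when let go.
- key_function (a joint): dark grey function key, same size, at the left-hand end of the row, 55 mm to the left of the minus key; not to be pressed. Its value is how far it is pressed: 0 = up, 0.004 m = fully down. A return spring: about 1 N starts it moving, 3.5 N presses it fully down; it springs back up when let go.
- jebena_mid (a point): loose black clay coffee pot standing on the hob's glass, about 210 mm behind the row of keys: round belly 112 mm across, thin neck, red stopper, 175 mm tall; handle and spout reach 70 mm from its axis, roughly to the hob's left and right; 0.55 to 0.95 kg. The point is on its axis, 80 mm above its foot. Leave alone.
- jug_mid (a point): loose steel milk jug with a handle, 76 mm across (about 110 mm with the handle) and 95 mm tall, standing open end up on the table beside the hob. The point is on its axis, half-way up. Leave alone.
- cup_a_mid (a point): loose white handleless coffee cup, 66 mm across and 48 mm tall, standing on the table beside the hob. The point is on its axis, half-way up. Leave alone.
- cup_b_mid (a point): second loose white cup, same as the first. Leave alone.

How it is judged:
By the outcome, as a careful person would: the job done as asked, in the order asked, and still so for the second after the job is handed in, with the robot touching nothing.
It also fails if it takes over 42 s, if anything falls off the work surface, if the arm or the gripper's body presses on something with over 40 N, if the wrist force passes 120 N, or if a joint passes its speed limit or range.

## Working session

There is one attempt and no reset: what is moved stays moved. The work goes in short steps, Python scripts to look and compute and a tool call to move; the robot and the scene stay as the last step left them, time stands still between calls to the robot, and variables do not carry over. Pictures are saved under pics/ and viewed, at most 10 in all, crops included, and the job is handed in when it is done.

Besides the shell and the picture viewer there is one more tool, called after ">>>" as a command line: name --argument value ..., lists and objects as JSON in quotes. play_rows: Moves the arm, as the interface text tells. Its arguments: {"type":"object","properties":{"motion":{"type":"string"},"claw":{"type":"number"}},"required":["motion"]}

```bash
mkdir -p pics; ls
cat > h.py <<'E'
import numpy as np, cv2
from bench import bot, imaging
def grab(n):
    f=imaging.grab_frame(n); return f
def ray(f,u,v):
    K=np.array(f["K"]);M=np.array(f["cam_to_world"]);k=f["k1"]
    d=np.array([(u-K[0,2])/K[0,0],(v-K[1,2])/K[1,1]]);s=d.copy()
    for _ in range(20): s=d/(1+k*(s@s))
    return M[:3,3],M[:3,:3]@np.array([s[0],-s[1],-1])
def onplane(f,u,v,z):
    o,d=ray(f,u,v); return o+d*(z-o[2])/d[2]
def atdepth(f,u,v):
    o,d=ray(f,u,v); return o+d*f["depth"][int(v),int(u)]
E
python3 - <<'E'
from h import *
s=bot.state();print({k:np.round(v,3) for k,v in s.items()})
for n in("top","scene"):
    f=grab(n);cv2.imwrite(f"pics/{n}0.png",f["image"][:,:,::-1]);np.save(n+"0.npy",f,allow_pickle=True)
    print(n,f["K"],f["k1"],np.round(f["cam_to_world"],3))
E
```

```text
pics
{'t': np.float64(0.0), 'qpos': array([ 1.025,  0.478,  0.022,  1.556, -0.012,  1.109, -0.083]), 'joint_vel': array([-0.   ,  0.001, -0.   ,  0.002,  0.   , -0.   , -0.001]), 'joint_torque': array([ 1.0000e-03, -5.8285e+01,  1.5360e+00, -2.7261e+01, -5.4000e-02,
        1.7000e-02,  0.0000e+00]), 'position': array([ 0.286, -0.611,  0.222]), 'tool_rot': array([-3.14 ,  0.   ,  0.438]), 'wrist_force': array([ 0.485,  0.228, -0.412]), 'torque': array([-0.006,  0.042, -0.027]), 'grip_force': np.float64(0.0), 'gripper_width': np.float64(0.088)}
top [[381.42454437   0.         274.51400219]
 [  0.         381.42454437 208.32218915]
 [  0.           0.           1.        ]] -0.05092797836744718 [[-0.023  0.989 -0.147  0.49 ]
 [-0.999 -0.017  0.039  0.051]
 [ 0.036  0.148  0.988  0.876]
 [ 0.     0.     0.     1.   ]]
scene [[387.87968946   0.         280.24875449]
 [  0.         387.87968946 207.64436807]
 [  0.           0.           1.        ]] -0.08143941953833558 [[-0.595 -0.65   0.472  0.994]
 [ 0.803 -0.482  0.35   0.316]
 [-0.     0.587  0.809  0.807]
 [ 0.     0.     0.     1.   ]]
```

View pics/top0.png

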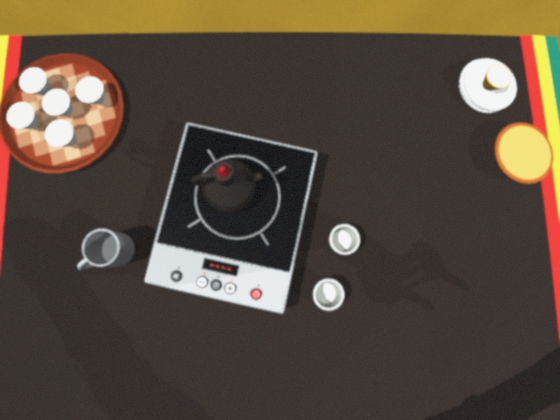

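View pics/scene0.png

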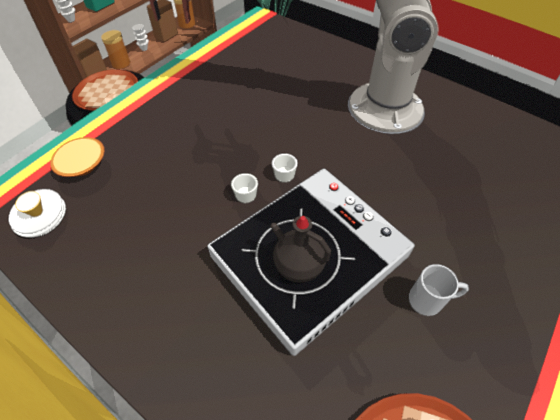

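The top view shows the hob turned slightly, with the function key near (177,276), minus (202,282), timer (216,285), plus (230,288) and red (256,294). The jug is at (102,247) and the cups at (345,239) and (328,294). In the scene view the red key is at (334,187), timer (359,208) and function (386,231). I'll measure the red and dark keys in both views.

```bash
cat > m.py <<'E'
from h import *
def blob(f,u,v,kind,r=9):
    im=f["image"].astype(int);R=im[...,0];G=im[...,1];g=im.mean(2)
    m=(R-G>50) if kind=="red" else (g<125)
    w=np.zeros(m.shape,np.uint8);cv2.circle(w,(u,v),r,1,-1)
    n,l,st,c=cv2.connectedComponentsWithStats((m&(w>0)).astype(np.uint8))
    i=1+np.argmax(st[1:,4]);return c[i],st[i,2:]
seeds={"top":[(177,276),(216,285),(256,294)],"scene":[(386,231),(359,208),(334,187)]}
if __name__=="__main__":
    P={}
    for n in seeds:
        f=np.load(n+"0.npy",allow_pickle=True).item();L=[]
        for (u,v),k in zip(seeds[n],("dark","dark","red")):
            c,s=blob(f,u,v,k);p=onplane(f,*c,.071);L.append(p);print(n,k,np.round(c,1),s,np.round(p,4),"depthpt",np.round(atdepth(f,*np.round(c)),4))
        L=np.array(L);P[n]=L;d=L[0]-L[2]
        print(n,"span",np.linalg.norm(d),"halves",np.linalg.norm(L[0]-L[1]),np.linalg.norm(L[1]-L[2]),"yaw",np.degrees(np.arctan2(-d[0],d[1])),"mid",L.mean(0))
E
python3 m.py
```

```text
top dark [177.3 275.3] [10 10 46] [0.4731 0.2235 0.071 ] depthpt [0.4738 0.2235 0.0738]
top dark [216.6 283.7] [10 10 31] [0.4542 0.1423 0.071 ] depthpt [0.4536 0.1415 0.0706]
top red [255.6 293.6] [10 10 85] [0.4323 0.0619 0.071 ] depthpt [0.4317 0.0611 0.0752]
top span 0.1666358927710564 halves 0.0833493092860639 0.08331578479543866 yaw -14.170119026179622 mid [0.45322163 0.14256856 0.071     ]
scene dark [385.3 232.2] [10  9 53] [0.4795 0.2285 0.071 ] depthpt [0.4789 0.2276 0.0702]
scene dark [358.3 209.6] [10  8 33] [0.4612 0.1479 0.071 ] depthpt [0.4639 0.1482 0.0727]
scene red [333.6 186. ] [ 8  7 48] [0.4351 0.0634 0.071 ] depthpt [0.4364 0.065  0.0733]
scene span 0.17097833318510877 halves 0.0826943564773721 0.08841025855182989 yaw -15.050490543246264 mid [0.45857621 0.14660117 0.071     ]
```

>>> play_rows --motion "0.65 -0.53 0 0 0 0;0.65 -0.53 0 0 0 0;0.65 -0.53 0 0 0 0;0.65 -0.53 0 0 0 0;0.65 -0.53 0 0 0 0;0.65 -0.53 0 0 0 0;0.65 -0.53 0 0 0 0;0.65 -0.53 0 0 0 0;0 0 0 0 0 0.99;0 0 0 0 0 0.99;0 0 0 0 0 0.99;0 0 0 0 0 0.99" --claw 53

```text
t: 1.6
position: [0.4606, -0.2485, 0.2223]
tool_rot: [-3.141, 0.001, -0.259]
wrist_force: [-0.2, 0.4, -0.7]
gripper_width: 0.0463
grip_force: 0.0
```

>>> play_rows --motion "-0.22 -0.79 0 0 0 0;-0.22 -0.79 0 0 0 0;-0.22 -0.79 0 0 0 0;-0.22 -0.79 0 0 0 0;-0.22 -0.79 0 0 0 0;-0.22 -0.79 0 0 0 0;-0.22 -0.79 0 0 0 0;-0.22 -0.79 0 0 0 0;0 0 0 0 0 0"

```text
t: 2.72
position: [0.453, 0.1489, 0.2226]
tool_rot: [-3.14, 0.001, -0.246]
wrist_force: [-0.1, -0.3, -0.1]
gripper_width: 0.0466
grip_force: 0.0
```

Run:
```python
from h import *
f=grab("wrist");cv2.imwrite("pics/w1.png",f["image"][:,:,::-1]);np.save("w1.npy",f,allow_pickle=True)
print(np.round(f["cam_to_world"],3),bot.state()["position"],bot.state()["tool_rot"],bot.state()["qpos"])
```

```text
[[-0.244  0.924  0.295  0.534]
 [-0.97  -0.231 -0.076  0.128]
 [-0.002 -0.304  0.953  0.384]
 [ 0.     0.     0.     1.   ]] [0.45318578 0.14617631 0.22236613] [ 3.14143235e+00  7.15636153e-04 -2.49815047e-01] [-0.11181676  0.1730661  -0.36765315  1.99506208  0.07383758  0.98672159
 -2.33586842]
```

View pics/w1.png

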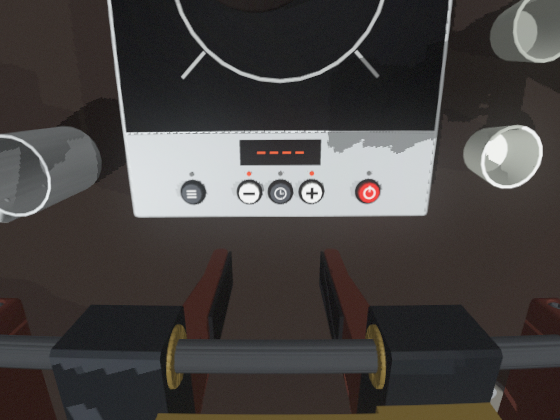

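The wrist view shows all five keys clearly: function (193,192), minus (249,192), timer (280,192), plus (312,192) and red (369,191). I'll refine these centres and cast them onto z = 0.072.

```bash
cat > w.py <<'E'
from h import *
import sys
def meas(f,prt=True):
    g=cv2.medianBlur(cv2.cvtColor(f["image"],cv2.COLOR_RGB2GRAY),3)
    C=cv2.HoughCircles(g,cv2.HOUGH_GRADIENT_ALT,1,20,param1=200,param2=.6,minRadius=9,maxRadius=20)
    return C
if __name__=="__main__":
    f=np.load(sys.argv[1],allow_pickle=True).item()
    C=meas(f)[0];C=C[np.argsort(C[:,0])];L=[]
    for u,v,r in C:
        p=onplane(f,u,v,.072);L.append(p);print(np.round([u,v,r],1),np.round(p,4),np.round(atdepth(f,u,v),4))
    L=np.array(L)
    print(np.linalg.norm(np.diff(L,axis=0),axis=1))
E
python3 w.py w1.npy
```

```text
[ 28.  194.   16.8] [0.513  0.3845 0.072 ] [0.5116 0.4016 0.0512]
[193.  191.   12.7] [0.4755 0.2244 0.072 ] [0.4755 0.2245 0.0717]
[250.  193.   12.9] [0.4604 0.1722 0.072 ] [0.4603 0.1723 0.0718]
[280.  192.   12.2] [0.4544 0.1443 0.072 ] [0.4545 0.1443 0.0724]
[311.  192.   12.3] [0.4472 0.1157 0.072 ] [0.4471 0.1157 0.0714]
[367.  191.   13.5] [0.4352 0.0637 0.072 ] [0.4346 0.0633 0.07  ]
[457.   21.   11.5] [ 0.5631 -0.0364  0.072 ] [ 5.696e-01 -7.410e-02  3.000e-04]
[0.16440487 0.05434519 0.02854271 0.02945629 0.05339706 0.16233909]
```

>>> play_rows --motion "0.03 0.03 0.55 0 0 0;0 0 0.6 0 0 0;0 0 0.6 0 0 0;0 0 0.5 0 0 0;0 0 0 0 0 0;0 0 0 0 0 0"

```text
t: 3.52
position: [0.4557, 0.142, 0.0885]
tool_rot: [-3.141, -0.001, -0.255]
wrist_force: [0.5, 0.1, 0.0]
gripper_width: 0.0463
grip_force: 0.0
```

```bash
python3 - <<'E'
from h import *
f=grab("wrist");cv2.imwrite("pics/w2.png",f["image"][:,:,::-1]);np.save("w2.npy",f,allow_pickle=True)
s=bot.state();print(s["position"],s["tool_rot"],s["wrist_force"],s["t"])
E
python3 w.py w2.npy
```

```text
[0.45596527 0.14238762 0.08885756] [-3.14085090e+00 -1.71008538e-03 -2.54348291e-01] [ 0.10651644  0.11806601 -0.03277874] 3.575
[ 11.  310.   14.4] [0.4599 0.3146 0.072 ] [0.5037 0.2042 0.1734]
[128.  255.   15.9] [0.4771 0.225  0.072 ] [0.4768 0.2256 0.0711]
[220.  256.   15.8] [0.4633 0.1731 0.072 ] [0.4736 0.1657 0.0969]
[272.  260.   13.6] [0.4533 0.1447 0.072 ] [0.4531 0.1447 0.0716]
[323.  254.   16.4] [0.4496 0.1153 0.072 ] [0.4593 0.1159 0.0918]
[415.  254.   14.8] [0.4359 0.0635 0.072 ] [0.435  0.063  0.0705]
[521.  385.   16.7] [0.3154 0.0017 0.072 ] [0.443  0.0703 0.1745]
[0.09120231 0.05379251 0.03009968 0.02960193 0.05361782 0.13539478]
```

View pics/w2.png

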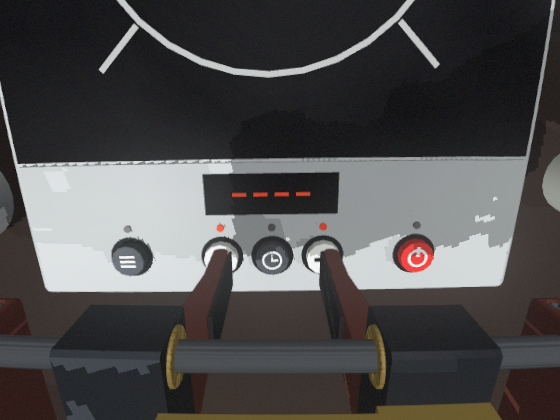

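The view shows both fingertips over the white keys (tips near columns 224 and 330, keys near 222 and 322). They sit about 2 mm too far right, and the timer key between them is clear. I'll shift left and go down.

>>> play_rows --motion "0 -0.03 0.1 0 0 0;0 0 0.08 0 0 0;0 0 0.07 0 0 0;0 0 0.05 0 0 0;0 0 0.04 0 0 0;0 0 0 0 0 0;0 0 0 0 0 0"

```text
t: 4.45
position: [0.4555, 0.1445, 0.0682]
tool_rot: [3.141, -0.0, -0.253]
wrist_force: [-4.1, -0.8, 15.0]
gripper_width: 0.0468
grip_force: 7.5
```

>>> play_rows --motion "0 0 0.03 0 0 0;0 0 0 0 0 0;0 0 0 0 0 0;0 0 0 0 0 0"

```text
t: 4.95
position: [0.4557, 0.1445, 0.0679]
tool_rot: [3.141, -0.001, -0.253]
wrist_force: [-9.8, -3.6, 35.0]
gripper_width: 0.0464
grip_force: 17.4
```

Run:
```python
from h import *
f=grab("wrist");cv2.imwrite("pics/w3.png",f["image"][:,:,::-1])
s=bot.state();print(s["position"],s["tool_rot"],s["wrist_force"],s["torque"],s["t"])
```

```text
[0.45562073 0.14447992 0.06789043] [ 3.14066220e+00 -9.84513627e-04 -2.53502378e-01] [-9.92208389 -3.9283774  34.21798822] [-0.85681473  2.40044455  0.03142804] 5.0
```

View pics/w3.png

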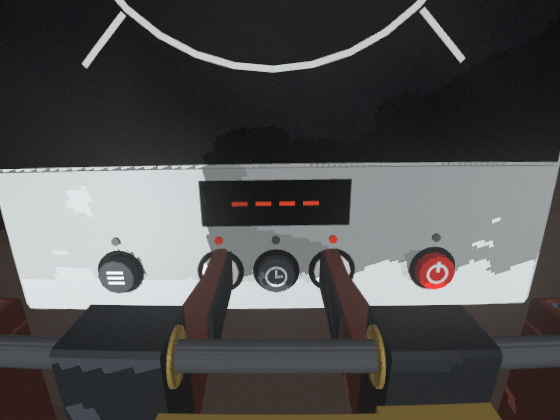

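Both white keys are down: the TCP is at 68 mm and the load is about 34 N. The fingers stand clear of the timer key. I'll ease off slightly and hold.

>>> play_rows --motion "0 0 -0.01 0 0 0;0 0 0 0 0 0;0 0 0 0 0 0;0 0 0 0 0 0;0 0 0 0 0 0;0 0 0 0 0 0;0 0 0 0 0 0;0 0 0 0 0 0;0 0 0 0 0 0;0 0 0 0 0 0;0 0 0 0 0 0;0 0 0 0 0 0"

```text
t: 6.5
position: [0.4556, 0.1445, 0.068]
tool_rot: [3.141, -0.001, -0.253]
wrist_force: [-7.5, -2.5, 28.0]
gripper_width: 0.0466
grip_force: 14.0
```

>>> play_rows --motion "0 0 0 0 0 0;0 0 0 0 0 0;0 0 0 0 0 0;0 0 0 0 0 0;0 0 0 0 0 0;0 0 0 0 0 0;0 0 0 0 0 0;0 0 0 0 0 0;0 0 0 0 0 0;0 0 0 0 0 0;0 0 0 0 0 0;0 0 0 0 0 0"

```text
t: 8.0
position: [0.4556, 0.1445, 0.068]
tool_rot: [3.141, -0.001, -0.254]
wrist_force: [-8.4, -3.0, 27.4]
gripper_width: 0.0467
grip_force: 14.0
```

>>> play_rows --motion "0 0 0 0 0 0;0 0 0 0 0 0;0 0 0 0 0 0;0 0 0 0 0 0;0 0 0 0 0 0;0 0 0 0 0 0"

```text
t: 8.75
position: [0.4556, 0.1445, 0.068]
tool_rot: [3.141, -0.001, -0.253]
wrist_force: [-8.7, -3.0, 27.9]
gripper_width: 0.0463
grip_force: 14.0
```

>>> play_rows --motion "0 0 -0.3 0 0 0;0 0 -0.6 0 0 0;0 0 0 0 0 0"

```text
t: 9.12
position: [0.4572, 0.1451, 0.1221]
tool_rot: [-3.139, -0.004, -0.254]
wrist_force: [0.2, -0.3, -0.6]
gripper_width: 0.0464
grip_force: 0.0
```

>>> play_rows --motion "0 0.5 0 0 0 0;0 0.5 0 0 0 0;0 0.4 0 0 0 0;0 0 0 0 0 0;0 0 0 0 0 0;0 0 0 0 0 0" --claw 0

```text
t: 9.88
position: [0.4346, 0.0643, 0.1199]
tool_rot: [-3.141, 0.0, -0.252]
wrist_force: [-0.8, 0.5, -0.5]
gripper_width: 0.0007
grip_force: 0.0
```

```bash
python3 - <<'E'
from h import *
f=grab("wrist");cv2.imwrite("pics/w4.png",f["image"][:,:,::-1]);np.save("w4.npy",f,allow_pickle=True)
s=bot.state();print(s["position"],s["tool_rot"],s["wrist_force"],s["gripper_width"],s["t"])
E
python3 w.py w4.npy
```

```text
[0.43465973 0.06415906 0.11998679] [-3.14113955e+00 -3.43787236e-05 -2.51846530e-01] [-0.59737241  0.5749005  -0.26064287] 0.000524029881301562 9.925
[ 13.  312.   14.3] [0.4226 0.2705 0.072 ] [0.4816 0.1269 0.2042]
[ 36.  233.   15.4] [0.4761 0.2223 0.072 ] [0.4758 0.2237 0.0703]
[111.  237.   15.1] [0.4605 0.1721 0.072 ] [0.4604 0.1723 0.0716]
[154. 235.  15.] [0.4546 0.143  0.072 ] [0.4543 0.1434 0.071 ]
[198.  235.   15.8] [0.4473 0.1142 0.072 ] [0.4471 0.1145 0.0713]
[279.  235.   15.3] [0.434 0.062 0.072] [0.4337 0.0621 0.0712]
[476.  205.   15.1] [ 0.4221 -0.0685  0.072 ] [ 0.4013 -0.0932  0.0257]
[0.07202753 0.05255295 0.02968908 0.0296359  0.05390523 0.13107901]
```

View pics/w4.png

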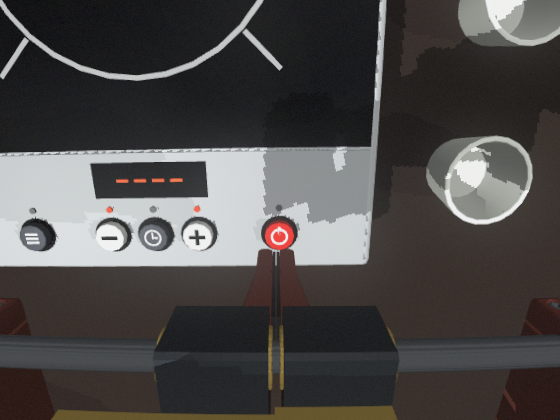

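The two-key hold was evenly loaded: the wrist moment fits equal force on both fingers. The view shows all keys back up and the closed fingertips in line with the red key at (279,235). Now I'll press the red key.

>>> play_rows --motion "0 0.02 0.4 0 0 0;0 0 0.25 0 0 0;0 0 0.1 0 0 0;0 0 0.07 0 0 0;0 0 0.06 0 0 0;0 0 0 0 0 0;0 0 0 0 0 0;0 0 0 0 0 0"

```text
t: 10.92
position: [0.4341, 0.0622, 0.0682]
tool_rot: [3.141, -0.0, -0.253]
wrist_force: [-3.9, 0.2, 11.5]
gripper_width: 0.0002
grip_force: 5.8
```

>>> play_rows --motion "0 0 0.02 0 0 0;0 0 0 0 0 0;0 0 0 0 0 0;0 0 0 0 0 0"

```text
t: 11.42
position: [0.4342, 0.0622, 0.0679]
tool_rot: [3.141, -0.001, -0.253]
wrist_force: [-8.1, -1.0, 25.6]
gripper_width: 0.0004
grip_force: 12.6
```

>>> play_rows --motion "0 0 -0.3 0 0 0;0 0 -0.7 0 0 0;0 0 -0.7 0 0 0;0 0 -0.5 0 0 0;0 0 0 0 0 0;0 0 0 0 0 0"

```text
t: 12.18
position: [0.4338, 0.0617, 0.1976]
tool_rot: [3.141, 0.0, -0.254]
wrist_force: [-0.2, 0.1, -0.5]
gripper_width: 0.0003
grip_force: 0.0
```

Run:
```python
from h import *
f=grab("wrist");cv2.imwrite("pics/w5.png",f["image"][:,:,::-1])
s=bot.state();print(s["position"],s["wrist_force"],s["t"])
f=grab("top");cv2.imwrite("pics/top5.png",f["image"][:,:,::-1])
a=np.load("top0.npy",allow_pickle=True).item()["image"]
d=np.abs(a.astype(int)-f["image"]).max(2)
for n,(u,v,r) in dict(jug=(106,249,28),pot=(228,184,30),cupa=(345,239,16),cupb=(328,294,16)).items(): print(n,d[v-r:v+r,u-r:u+r].mean())
```

```text
[0.43345721 0.0617114  0.19713395] [-0.66693308  0.32700074 -0.13825116] 12.225
jug 9.354910714285714
pot 4.0975
cupa 17.123046875
cupb 15.9208984375
```

View pics/w5.png

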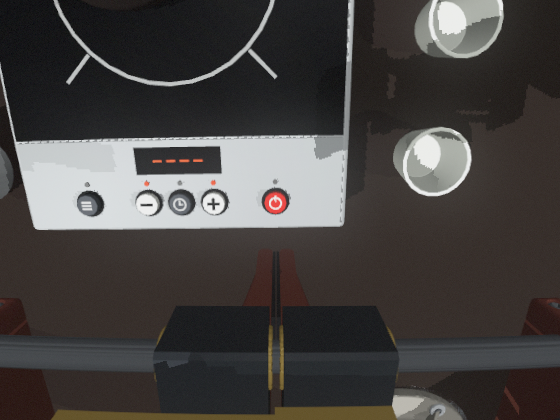

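The wrist view shows all keys up and the cups upright. The display looks the same as in every earlier view, so it tells me nothing about the lock. I'll check the loose objects in the top view.

View pics/top5.png

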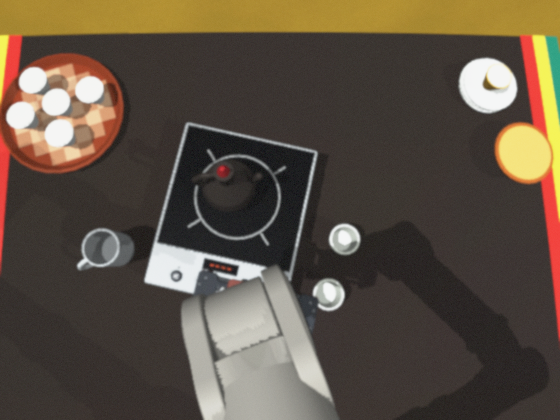

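The pot (223,172), jug (102,247) and cups (345,239) and (328,294) are where they started, and the arm is clear of everything.

```bash
python3 -c "
from bench import bot
print(bot.hand_in())"
```

```text
the job is handed in; nothing more can be done
None
```

I held minus and plus fully down together for about 4 s and let them go, then pressed and released the red on/off key; I handed in at about 12 s with the pot, jug and cups unmoved, but the display never changed, so I couldn't see that the hob unlocked or switched on.

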